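Sort the perished rubber mount from the good one

TASK

Two anti-vibration mounts (rubber between two square steel plates) stand on the yellow squares of the wooden board and look the same, but the rubber of one has gone hard. Pick up each one by squeezing its plates together between the fingers and feel whether it gives; set the springy mount down in the blue tray and the hard one in the red tray, each standing upright on its plate edges as you found it.

Things in the scene. Friction and masses are not known exactly. Their poses are not given: they have to be found in the camera images.
- left_mount (a point): centre of the mount standing on the left (+y) yellow square of a fixed wooden board 8 mm thick, as at the start (mount within 4 mm and 5 degrees of it); the point belongs to the board and stays there. The mount: black rubber between two steel plates, 44 mm high (centre 30 mm over the bench), 46 mm over the plates, 44 mm wide, 0.15 kg. z up; y runs from plate to plate: squeeze along y
- right_mount (a point): the same for the mount on the right (-y) square, 170 mm from the left one along y; same size, looks and axes. One of the two is springy: a squeeze of 15 N or more shortens it from 46 to about 32 mm over the plates, and it springs back when released. The other has gone hard and shortens by less than 2 mm. Which stands where changes every time; only squeezing tells
- tray_blue_floor (a point): shallow open blue plastic tray for good, springy mounts, fixed to the bench, 150 x 150 mm outside, 18 mm high, walls 4 mm, floor 4 mm thick. This point is the centre of its inner floor, 4 mm above the bench; z is up, x and y run along its sides.
- tray_red_floor (a point): shallow open red plastic tray for scrap, hard mounts, fixed to the bench, 150 x 150 mm outside, 18 mm high, walls 4 mm, floor 4 mm thick. This point is the centre of its inner floor, 4 mm above the bench; z is up, x and y run along its sides.
Things that resemble listed ones, but are neither listed nor needed, are in the scene too. Several things look just like the part that bears tray_red_floor: the one meant starts farthest to the robot's right.

How it is judged:
By the outcome, as a careful person would: the job done as asked, in the order asked, and still so for the second after the job is handed in, with the robot touching nothing.
It also fails if it takes over 51 s, if anything falls off the work surface, if the arm or the gripper's body presses on something with over 40 N, if the wrist force passes 120 N, or if a joint passes its speed limit or range.

ROBOT

A 7-joint arm with a two-finger parallel gripper is mounted at the origin on the work surface. World frame = base frame: x ahead of the robot, y to its left, z up, the work surface at z = 0. Lengths are in m, angles in rad, forces in N, time in s.
With the tool pointing down it reaches from about 0.4 to 0.875 m from the base axis. Payload 19.3 kg.
Tool frame: the origin (TCP) lies at the very end of the fingers, on their centre line; the grasp point (between the pads) lies 19 mm behind it; z points along the fingers, y is the line along which they close (so a half turn about z gives the same grasp; the last joint's range is limited). The gripper opens to 85 mm and grips with 20 to 120 N. Pads are 22 mm wide; open, the fingers measure 114 mm over their backs; the gripper's body (76 mm by 85 mm) begins 54 mm behind the grasp point. The pads swing forward as they close: fully open they stand 13 mm farther back than shut.
Start: joints at [1.204, 0.521, -0.036, 1.599, 0.021, 1.021, -0.113], TCP at [0.183, -0.598, 0.231] pointing down, gripper open.
Joint ranges: [-2.91, 2.91], [-0.3, 2.13], [-1.5, 1.42], [0.17, 2.43], [-1.26, 4.41], [0.16, 1.93], [-2.52, 2.52]. Speed limits (rad/s): [1.89, 1.89, 2.39, 2.39, 3.01, 3.01, 3.01].

INTERFACE

Orientations are given as [roll, pitch, yaw] about the fixed x, y, z axes, in that order (R = Rz(yaw) Ry(pitch) Rx(roll)).
In Python, from workcell import bot gives the robot as it stands.
- The arm moves only by the tool carry_out, never from a script. Its argument "rows" is a list that holds one entry, the list of rows, each a list of 4 numbers: the shift along the tool's x, y, z in m, then the turn about the tool's z in degrees. In form: [[[x, y, z, twist], ...]]. A call has 1 to 12 rows; each row is the pose to reach, as a shift and turn from the pose commanded when the call began, along the tool's axes at that moment; what a row does not reach only later rows make up. A row lasts 1/12 s, in which the tool goes at most 41.7 mm and 7.16 degrees, less where a joint would pass 70% of its speed; a pose out of reach is approached as far as the arm can. A call with a gripper value outside its range is refused whole. "grip" is the finger opening in m, from 0 to 0.0854, set as the call begins (left out, the last holds). The fingers move at their own pace and stop on an object; "grip_force" is the grip in N (left out, the last holds). Time passes only in rows, so rows that repeat a pose let the fingers close. It gives the time, the measured TCP pose, the force, the opening and the grip force at its end, in the units of the state.
- bot.observe(): the state, without advancing time (a new reading comes with each control period).
- bot.grab_frame(name): name is "scene" or "side" or "wrist"; returns a dict with "pixels" (400x640x3 uint8, red, green, blue), "K" (3x3 intrinsics, pixels), "pose" (4x4, takes a point from camera to world coordinates). Camera axes: x right, y down, z forward; pixel columns grow to the right and rows downward; lengths in m; the calibration is good to about 2 mm. A picture is of the moment at which its call begins. There is no depth.
- bot.job_done(): hands the job in; it is judged then, once.
Trained networks look in a picture, given as the dict that the camera call returned (one of the last four; its "shot" number tells which), for a name from the list of things; names that differ only in an ending like _2 or _b are one class to them, and where a whole thing is asked for, a point or a joint stands for the part that bears it (a point fixed in the world has none). Each returns a list of dicts, best first, with "conf" (0 to 1); they miss things now and then, are a little off and sometimes report something else, mostly with a low value. They report only what shows in the picture. A call takes as long as a camera call. They do not tell look-alikes from the thing itself.
- bot.look_for(picture, label): "position" ([column, row] in pixels, amid what is visible of it).
- bot.regions_of(picture, label): "region" (400x640 bool, what is visible of it) and "position" ([column, row] in pixels, amid what is visible of it).
- bot.spot_point(picture, label): "position" ([column, row] in pixels: a listed point, or the origin of a listed thing).
The state is a dict: "clock": time; "qpos": joint angles; "qd": joint speeds; "joint_efforts": joint torques, N m; "position": TCP position; "tool_rot": TCP orientation; "force": force on the tool from outside, world axes, zero at the start; "moment": the same for the moment, N m; "grip_width": finger opening in m; "finger_force": force on a finger pad.
Only numpy, scipy, OpenCV 4.12 (cv2) and the standard library are available. Lean on these libraries where they do the work, as an engineer would, in place of code of your own. Each camera call takes 0.05 s, during which the arm holds its last target. There are 200 camera calls.

## Working session

There is one attempt and no reset: what is moved stays moved. The work goes in short steps, Python scripts to look and compute and a tool call to move; the robot and the scene stay as the last step left them, time stands still between calls to the robot, and variables do not carry over. Pictures are saved under pics/ and viewed, at most 10 in all, crops included, and the job is handed in when it is done.

Besides the shell and the picture viewer there is one more tool, called after "Emit:" as a command line: name --argument value ..., lists and objects as JSON in quotes. carry_out: Moves the arm, as the interface text tells. Its arguments: {"type":"object","properties":{"rows":{"type":"array","items":{"type":"array","items":{"type":"array","items":{"type":"number"}}}},"grip":{"type":"number"},"grip_force":{"type":"number"}},"required":["rows"]}

```bash
mkdir -p pics; cat > h.py <<'E'
import numpy as np, cv2
from workcell import bot
def plane(f,px,z):
    K=np.array(f["K"]);T=np.array(f["pose"])
    d=T[:3,:3]@np.linalg.solve(K,[px[0],px[1],1.]);o=T[:3,3]
    return o+d*(z-o[2])/d[2]
def save(f,n): cv2.imwrite(f"pics/{n}.png",f["pixels"][:,:,::-1])
Z=dict(left_mount=.03,right_mount=.03,tray_blue_floor=.004,tray_red_floor=.004)
E
python3 - <<'E'
from h import *
s=bot.observe();print({k:np.round(v,3) for k,v in s.items()})
ims=[]
for n in("scene","side"):
    f=bot.grab_frame(n);ims.append(f["pixels"])
    for l in Z:
        print(n,l,[(np.round(d["position"]).tolist(),round(d["conf"],2),np.round(plane(f,d["position"],Z[l]),3).tolist()) for d in bot.spot_point(f,l)])
    save(f,n)
E
```

```text
{'clock': np.float64(0.0), 'qpos': array([ 1.204,  0.522, -0.036,  1.6  ,  0.021,  1.021, -0.113]), 'qd': array([-0.   ,  0.   ,  0.002, -0.   ,  0.   ,  0.001,  0.   ]), 'joint_efforts': array([-0.0000e+00, -9.2711e+01,  1.9800e+00, -3.6992e+01,  1.8000e-02,
        8.0000e-03,  0.0000e+00]), 'position': array([ 0.183, -0.597,  0.231]), 'tool_rot': array([-3.141,  0.   ,  0.297]), 'force': array([ 0.196, -0.386,  0.281]), 'moment': array([-0.067,  0.019, -0.009]), 'finger_force': np.float64(0.0), 'grip_width': np.float64(0.086)}
scene left_mount [([325.0, 207.0], 0.81, [0.484, 0.07, 0.03])]
scene right_mount [([271.0, 224.0], 0.97, [0.435, -0.096, 0.03])]
scene tray_blue_floor [([221.0, 270.0], 0.61, [0.469, -0.293, 0.004])]
scene tray_red_floor [([374.0, 172.0], 0.85, [0.432, 0.359, 0.004]), ([449.0, 193.0], 0.69, [0.68, 0.433, 0.004])]
side left_mount [([303.0, 209.0], 0.78, [0.5, 0.068, 0.03])]
side right_mount [([332.0, 168.0], 0.68, [0.461, -0.116, 0.03])]
side tray_blue_floor [([337.0, 137.0], 0.75, [0.486, -0.301, 0.004])]
side tray_red_floor [([387.0, 349.0], 0.94, [0.208, 0.402, 0.004]), ([189.0, 316.0], 0.84, [0.679, 0.439, 0.004]), ([294.0, 301.0], 0.7, [0.446, 0.34, 0.004])]
```

View pics/scene.png

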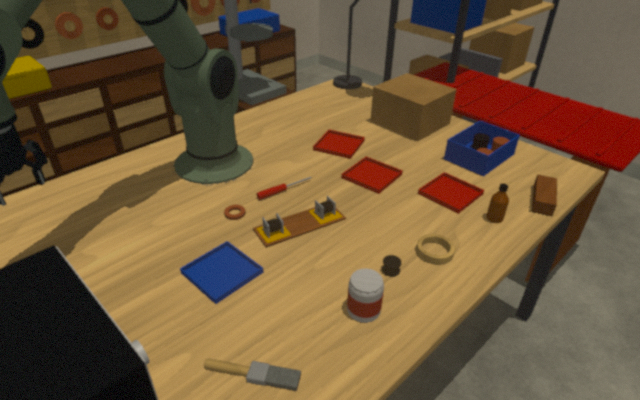

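View pics/side.png

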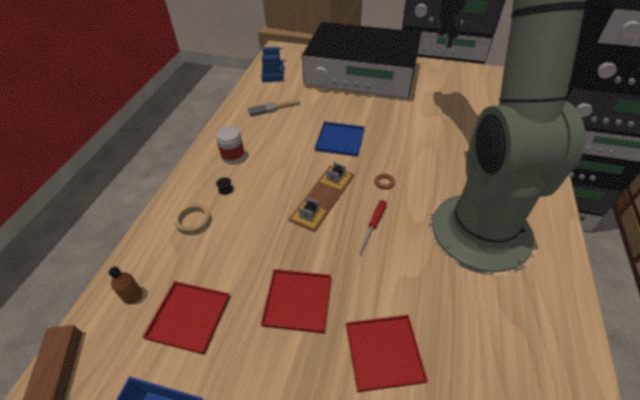

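The scene picture shows both mounts on the board at about (272,224) and (325,207), and the blue tray at (221,270). There are three red trays: scene (338,144), (372,174) and (450,192), which are side (387,349), (297,300) and (188,316). In the world these are at y≈0.40, 0.35 and 0.44, so the smallest y, the middle one at scene (372,174), is the farthest right. The blue bin with parts at scene (482,147) could be mistaken for the blue tray. Next I'll refine with outlines.

```bash
python3 - <<'E'
from h import *
for n in("scene","side"):
    f=bot.grab_frame(n)
    for l,z in(("tray_blue_floor",.018),("tray_red_floor",.018),("left_mount",.008),("right_mount",.008)):
        for d in bot.regions_of(f,l):
            m=d["region"].astype(np.uint8)
            c=max(cv2.findContours(m,cv2.RETR_EXTERNAL,cv2.CHAIN_APPROX_NONE)[0],key=cv2.contourArea)[:,0]
            p=np.array([plane(f,q,z)[:2] for q in c],np.float32)
            r=cv2.minAreaRect(p*1000)
            print(n,l,round(d["conf"],2),np.round(d["position"]),int(m.sum()),"ctr",np.round(r[0]),"size",np.round(r[1]),"ang",round(r[2],1))
    hsv=cv2.cvtColor(f["pixels"],cv2.COLOR_RGB2HSV)
    # yellow squares near board
    m=cv2.inRange(hsv,(18,170,120),(32,255,255))
    k,lab,st,ce=cv2.connectedComponentsWithStats(m)
    for i in range(1,k):
        if st[i,4]>60 and 230<ce[i,0]<370 and 150<ce[i,1]<260:
            c=np.argwhere(lab==i)[:,::-1]
            r=cv2.minAreaRect(np.array([plane(f,q,.008)[:2] for q in c],np.float32)*1000)
            print(n,"yellow",np.round(ce[i]),st[i,4],np.round(r[0]),np.round(r[1]),round(r[2],1))
    im=f["pixels"]
    crop=im[180:250,240:360] if n=="scene" else im[150:235,280:365]
    if n=="scene": a=cv2.resize(crop,(600,350),interpolation=cv2.INTER_CUBIC)
    else: b=cv2.resize(im[150:390,250:450],(300,360),interpolation=cv2.INTER_CUBIC); b2=cv2.resize(crop,(300,300),interpolation=cv2.INTER_CUBIC)
x=np.zeros((350,200,3),np.uint8)
bb=np.hstack([cv2.resize(b,(208,250)),cv2.resize(b2,(250,250)),np.zeros((250,142,3),np.uint8)])
cv2.imwrite("pics/crop.png",np.vstack([a,bb])[:,:,::-1])
E
```

```text
scene tray_blue_floor 0.69 [219. 270.] 2865 ctr [ 481. -295.] size [166. 158.] ang 2.4
scene tray_blue_floor 0.35 [298. 223.] 1518 ctr [478. -24.] size [263.  99.] ang 76.1
scene tray_red_floor 0.83 [339. 146.] 995 ctr [226. 401.] size [159. 182.] ang 20.6
scene tray_red_floor 0.81 [451. 191.] 1503 ctr [685. 432.] size [174. 161.] ang 89.6
scene left_mount 0.6 [298. 226.] 1385 ctr [469. -17.] size [262.  97.] ang 76.4
scene right_mount 0.93 [297. 223.] 1486 ctr [467. -14.] size [264. 102.] ang 74.9
scene yellow [325. 217.] 215 [486.  68.] [80. 81.] 75.6
scene yellow [273. 235.] 250 [444. -97.] [78. 79.] 76.0
side tray_blue_floor 0.85 [340. 139.] 1410 ctr [ 475. -283.] size [155. 178.] ang 1.6
side tray_red_floor 0.98 [187. 318.] 4106 ctr [677. 442.] size [159. 158.] ang 0.1
side tray_red_floor 0.71 [297. 305.] 3770 ctr [438. 340.] size [155. 161.] ang 8.7
side tray_red_floor 0.59 [387. 352.] 4937 ctr [215. 412.] size [153. 158.] ang 21.5
side left_mount 0.9 [318. 197.] 1476 ctr [465. -13.] size [268.  96.] ang 75.2
side right_mount 0.89 [320. 193.] 1355 ctr [465. -10.] size [259.  94.] ang 75.9
```

View pics/crop.png

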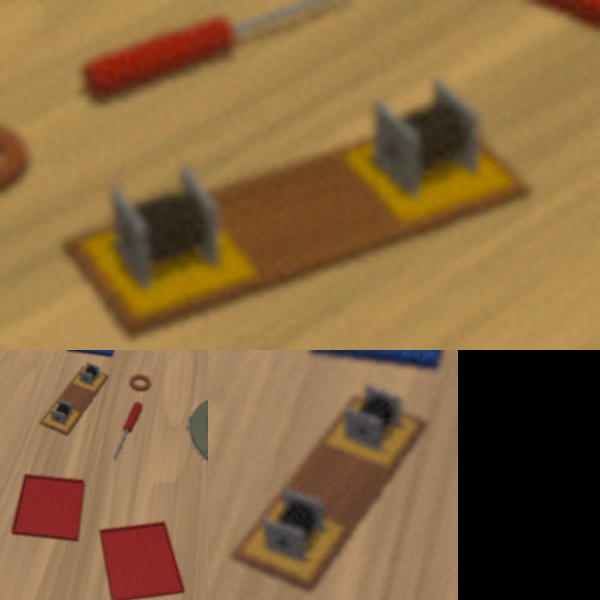

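The crop shows the two mounts, with plates facing along the board, and the right yellow square at world (0.444,-0.097). The left square is at (0.486,0.068). The board is yawed about -14.5°. I choose the middle red tray (side pixel (297,305), world (0.438,0.345)), which has the smallest y. I'm now moving over the board to look with the wrist camera.

Emit:
carry_out --rows '[[[0.035, -0.036, 0, 3], [0.07, -0.073, 0, 6], [0.105, -0.11, 0, 9], [0.14, -0.147, 0, 12], [0.175, -0.184, 0, 15], [0.21, -0.22, 0, 18], [0.245, -0.257, 0, 21], [0.28, -0.294, 0, 24], [0.315, -0.331, 0, 27], [0.35, -0.368, 0, 30], [0.385, -0.405, 0, 31.5], [0.414, -0.435, 0, 31.5]]]' --grip 0.085

```text
clock: 2.0
position: [0.407, -0.1486, 0.2316]
tool_rot: [3.141, -0.001, -0.255]
force: [1.0, -0.7, -0.1]
grip_width: 0.085
finger_force: 0.0
```

Emit:
carry_out --rows '[[[0, 0, 0, 0], [0, 0, 0, 0]]]'

```text
clock: 2.17
position: [0.4073, -0.1487, 0.2314]
tool_rot: [-3.141, -0.0, -0.249]
force: [0.2, -1.3, -0.2]
grip_width: 0.0854
finger_force: 0.0
```

```bash
cat >> h.py <<'E'
from scipy.spatial.transform import Rotation as R
def togo(xyz,yaw):
    s=bot.observe();M=R.from_euler("xyz",s["tool_rot"]).as_matrix()
    tw=np.degrees(s["tool_rot"][2]-yaw)
    print("clock",round(float(s["clock"]),2),"pos",np.round(s["position"],4),"rot",np.round(s["tool_rot"],3),"shift",np.round(M.T@(np.array(xyz)-s["position"]),4),"twist",round(tw,1))
E
python3 - <<'E'
from h import *
togo([.444,-.097,.02],np.radians(-14.5))
f=bot.grab_frame("wrist")
for l in Z: print(l,[(np.round(d["position"]).tolist(),round(d["conf"],2),np.round(plane(f,d["position"],Z[l]),4).tolist()) for d in bot.spot_point(f,l)])
hsv=cv2.cvtColor(f["pixels"],cv2.COLOR_RGB2HSV)
m=cv2.inRange(hsv,(18,170,100),(32,255,255))
k,lab,st,ce=cv2.connectedComponentsWithStats(m)
for i in range(1,k):
    if st[i,4]>300:
        c=np.argwhere(lab==i)[:,::-1]
        r=cv2.minAreaRect(np.array([plane(f,q,.008)[:2] for q in c],np.float32)*1000)
        print("yellow",np.round(ce[i]),st[i,4],np.round(r[0]),np.round(r[1]),round(r[2],1))
save(f,"w1")
E
```

```text
clock 2.17 pos [ 0.4073 -0.1487  0.2314] rot [-3.141 -0.    -0.249] shift [ 0.0228 -0.0591  0.2115] twist 0.2
left_mount [([435.0, 76.0], 0.35, [0.4751, -0.2853, 0.03])]
right_mount []
tray_blue_floor [([433.0, 77.0], 0.63, [0.4735, -0.2924, 0.004])]
tray_red_floor [([4.0, 371.0], 0.83, [0.2149, 0.4101, 0.004])]
yellow [134. 141.] 1820 [485.  67.] [74. 73.] 76.0
yellow [280. 134.] 1691 [443. -98.] [74. 73.] 75.7
yellow [268. 172.] 381 [417. -80.] [51. 14.] 75.7
```

View pics/w1.png

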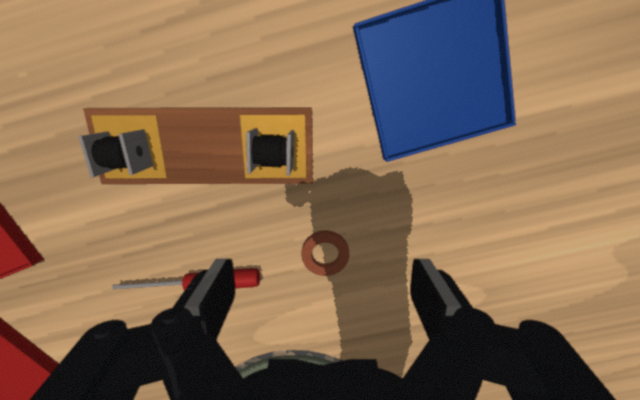

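The wrist view shows the right mount at about (272,150) and the left at about (117,152), on yellow squares matching the estimates. The blue tray is at (435,77), and nothing obstructs the fingers. Next I reach the right mount and squeeze it.

Emit:
carry_out --rows '[[[0.011, -0.029, 0.03, 0], [0.022, -0.058, 0.06, 0], [0.022, -0.058, 0.09, 0], [0.022, -0.058, 0.12, 0], [0.022, -0.058, 0.145, 0], [0.022, -0.058, 0.165, 0], [0.022, -0.058, 0.18, 0], [0.022, -0.058, 0.195, 0], [0.022, -0.058, 0.207, 0], [0.022, -0.058, 0.215, 0], [0.022, -0.058, 0.215, 0]]]'

```text
clock: 3.33
position: [0.4415, -0.1004, 0.0151]
tool_rot: [3.141, 0.002, -0.254]
force: [0.5, -0.1, 0.1]
grip_width: 0.0854
finger_force: 0.0
```

Emit:
carry_out --rows '[[[0, 0, 0, 0], [0, 0, 0, 0], [0, 0, 0, 0], [0, 0, 0, 0], [0, 0, 0, 0], [0, 0, 0, 0], [0, 0, 0, 0], [0, 0, 0, 0], [0, 0, 0, 0], [0, 0, 0, 0], [0, 0, 0, 0], [0, 0, 0, 0]]]' --grip 0.02 --grip_force 25

```text
clock: 4.33
position: [0.4429, -0.1, 0.0172]
tool_rot: [-3.141, -0.002, -0.253]
force: [-1.1, 1.0, 14.3]
grip_width: 0.0311
finger_force: 27.4
```

It closed to 31 mm at 27 N, so the right mount is springy and goes in the blue tray.

Emit:
carry_out --rows '[[[0, 0, -0.02, 0], [0, 0, -0.045, 0], [0, 0, -0.075, 0], [0.01, 0.02, -0.1, -2], [0.022, 0.05, -0.1, -5], [0.035, 0.08, -0.1, -8], [0.049, 0.11, -0.1, -11], [0.06, 0.14, -0.1, -14], [0.071, 0.162, -0.1, -14], [0.079, 0.175, -0.1, -14], [0.079, 0.18, -0.1, -14], [0.079, 0.18, -0.1, -14]]]'

```text
clock: 5.33
position: [0.473, -0.2949, 0.1163]
tool_rot: [3.141, 0.0, -0.011]
force: [0.1, 0.6, -1.2]
grip_width: 0.0309
finger_force: 26.6
```

```bash
python3 - <<'E'
from h import *
togo([.475,-.293,.014],0)
print(bot.observe()["force"],bot.observe()["grip_width"])
f=bot.grab_frame("wrist");save(f,"w2")
for l in Z: print(l,[(np.round(d["position"]).tolist(),round(d["conf"],2),np.round(plane(f,d["position"],Z[l]),4).tolist()) for d in bot.spot_point(f,l)])
E
```

```text
clock 5.33 pos [ 0.473  -0.2949  0.1163] rot [ 3.141  0.    -0.011] shift [ 0.002  -0.002   0.1023] twist -0.6
[ 0.09980616  0.55351334 -1.23782976] 0.0309411790688785
left_mount []
right_mount [([81.0, 242.0], 0.75, [0.4423, -0.0961, 0.03])]
tray_blue_floor [([321.0, 196.0], 0.93, [0.4714, -0.2932, 0.004])]
tray_red_floor []
```

View pics/w2.png

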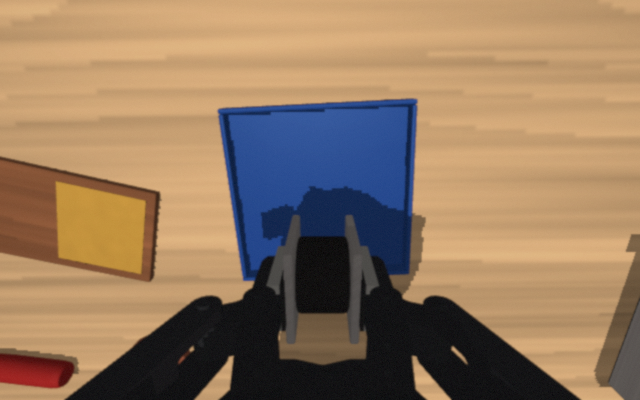

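The mount is held squarely between the plates at (322,275), above the blue tray (320,190). Lowering it now.

Emit:
carry_out --rows '[[[0.002, -0.002, 0.03, 0], [0.002, -0.002, 0.06, 0], [0.002, -0.002, 0.08, 0], [0.002, -0.002, 0.09, 0], [0.002, -0.002, 0.096, 0], [0.002, -0.002, 0.1, 0], [0.002, -0.002, 0.102, 0], [0.002, -0.002, 0.103, 0], [0.002, -0.002, 0.103, 0], [0.002, -0.002, 0.103, 0]]]'

```text
clock: 6.42
position: [0.476, -0.2921, 0.014]
tool_rot: [3.141, -0.001, -0.009]
force: [-0.4, 0.4, -2.3]
grip_width: 0.031
finger_force: 26.6
```

Emit:
carry_out --rows '[[[0, 0, 0.0005, 0], [0, 0, 0.001, 0], [0, 0, 0.001, 0], [0, 0, 0.001, 0]]]'

```text
clock: 6.75
position: [0.476, -0.2921, 0.0132]
tool_rot: [3.141, -0.001, -0.009]
force: [-2.7, 1.0, 13.5]
grip_width: 0.0311
finger_force: 28.0
```

Emit:
carry_out --rows '[[[0, 0, 0.0005, 0], [0, 0, 0.001, 0], [0, 0, 0.001, 0], [0, 0, 0.001, 0], [0, 0, 0.001, 0]]]' --grip 0.045 --grip_force 20

```text
clock: 7.17
position: [0.4757, -0.292, 0.0113]
tool_rot: [3.142, -0.0, -0.009]
force: [-0.1, -1.0, 0.5]
grip_width: 0.0449
finger_force: 0.4
```

Emit:
carry_out --rows '[[[0, 0, 0, 0], [0, 0, 0, 0], [0, 0, 0, 0], [0, 0, 0, 0], [0, 0, 0, 0], [0, 0, 0, 0], [0, 0, 0, 0], [0, 0, 0, 0]]]' --grip 0.08

```text
clock: 7.83
position: [0.4757, -0.2919, 0.0113]
tool_rot: [-3.142, 0.0, -0.009]
force: [0.7, -0.4, 0.6]
grip_width: 0.0799
finger_force: 0.0
```

Emit:
carry_out --rows '[[[0, 0, -0.01, 0], [0, 0, -0.03, 0], [0, 0, -0.06, 0], [0, 0, -0.09, 0], [0, 0, -0.12, 0], [0, 0, -0.15, 0], [0, 0, -0.18, 0], [0, 0, -0.2, 0], [0, 0, -0.2, 0]]]' --grip 0.085

```text
clock: 8.58
position: [0.4771, -0.2927, 0.2162]
tool_rot: [3.139, -0.006, -0.009]
force: [-0.0, -1.0, -0.1]
grip_width: 0.0847
finger_force: 0.0
```

```bash
python3 - <<'E'
from h import *
togo([.485,.067,.216],np.radians(-14.3))
f=bot.grab_frame("side");g=bot.grab_frame("wrist")
a=cv2.resize(f["pixels"][110:240,270:390],(554,600),interpolation=cv2.INTER_CUBIC)
b=cv2.resize(g["pixels"],(246,154))
cv2.imwrite("pics/p3.png",np.hstack([a,np.vstack([b,np.zeros((446,246,3),np.uint8)])])[:,:,::-1])
E
```

```text
clock 8.58 pos [ 0.4771 -0.2927  0.2162] rot [ 3.139 -0.006 -0.009] shift [ 0.0047 -0.3597 -0.0008] twist 13.8
```

View pics/p3.png

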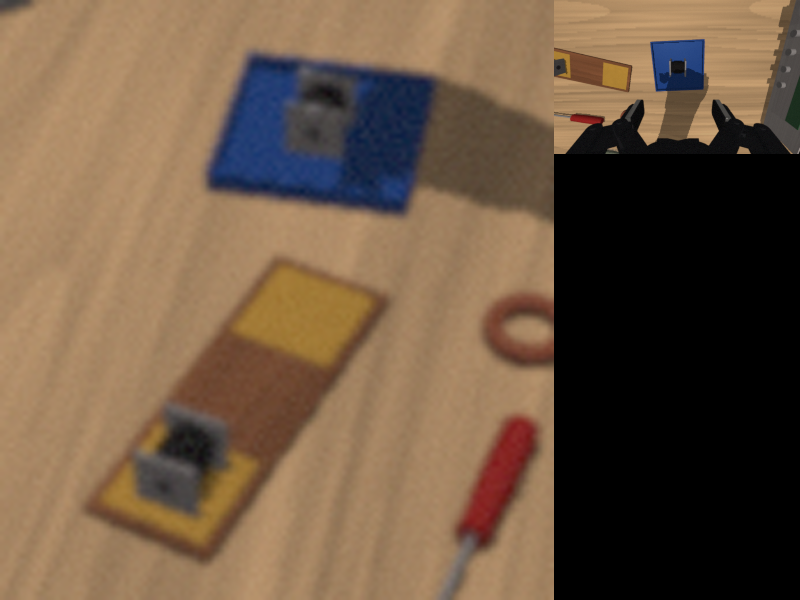

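The springy mount stands upright in the blue tray (crop (320,110)). Next is the left mount.

Emit:
carry_out --rows '[[[0, -0.03, 0, 2], [0, -0.065, 0, 4], [0.001, -0.1, 0, 6], [0.002, -0.135, 0, 8], [0.003, -0.17, 0, 10], [0.003, -0.205, 0, 12], [0.004, -0.24, 0, 14], [0.004, -0.275, 0, 14], [0.005, -0.31, 0, 14], [0.005, -0.34, 0.01, 14], [0.005, -0.36, 0.03, 14], [0.005, -0.36, 0.06, 14]]]'

```text
clock: 9.68
position: [0.4842, 0.0727, 0.1515]
tool_rot: [-3.139, -0.002, -0.248]
force: [1.4, -0.6, -0.6]
grip_width: 0.0852
finger_force: 0.0
```

```bash
python3 - <<'E'
from h import *
togo([.485,.067,.015],np.radians(-14.3))
f=bot.grab_frame("wrist");save(f,"w4")
E
```

```text
clock 9.68 pos [0.4842 0.0727 0.1515] rot [-3.139e+00 -2.000e-03 -2.480e-01] shift [0.002  0.0058 0.1365] twist 0.1
```

View pics/w4.png

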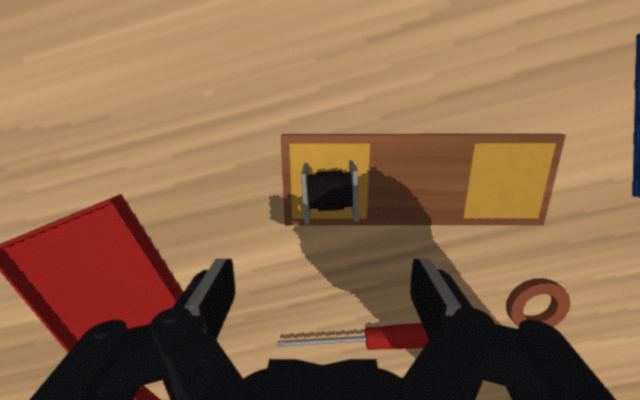

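The left mount stands at (330,190), turned a few degrees, between the fingers' columns. The screwdriver at (390,337) is clear. Descending to squeeze.

Emit:
carry_out --rows '[[[0.001, 0.004, 0.03, 0], [0.002, 0.005, 0.06, 0], [0.002, 0.005, 0.085, 0], [0.002, 0.005, 0.105, 0], [0.002, 0.005, 0.12, 0], [0.002, 0.005, 0.13, 0], [0.002, 0.005, 0.136, 0], [0.002, 0.005, 0.136, 0]]]'

```text
clock: 10.4
position: [0.484, 0.0623, 0.0146]
tool_rot: [3.141, 0.001, -0.253]
force: [-0.2, 0.1, 0.3]
grip_width: 0.0855
finger_force: 0.0
```

Emit:
carry_out --rows '[[[0, 0, 0, 0], [0, 0, 0, 0], [0, 0, 0, 0], [0, 0, 0, 0], [0, 0, 0, 0], [0, 0, 0, 0], [0, 0, 0, 0], [0, 0, 0, 0], [0, 0, 0, 0], [0, 0, 0, 0], [0, 0, 0, 0], [0, 0, 0, 0]]]' --grip 0.02 --grip_force 25

```text
clock: 11.4
position: [0.4851, 0.0628, 0.0162]
tool_rot: [-3.141, -0.001, -0.253]
force: [-0.7, 0.8, 11.0]
grip_width: 0.0451
finger_force: 24.0
```

It stopped at 45.1 mm, so this mount is hard and goes to the red tray with the smallest y.

Emit:
carry_out --rows '[[[0, 0, -0.02, 0], [0, 0, -0.05, 0], [0, 0, -0.085, 0], [-0.008, -0.02, -0.11, -2], [-0.022, -0.05, -0.12, -5], [-0.036, -0.082, -0.12, -8], [-0.05, -0.114, -0.12, -11], [-0.064, -0.146, -0.12, -14], [-0.078, -0.178, -0.12, -17], [-0.092, -0.21, -0.12, -20], [-0.106, -0.24, -0.12, -23], [-0.115, -0.26, -0.12, -23]]]'

```text
clock: 12.4
position: [0.437, 0.3464, 0.1358]
tool_rot: [-3.14, -0.0, 0.154]
force: [-0.4, 0.4, -1.4]
grip_width: 0.0449
finger_force: 28.4
```

Emit:
carry_out --rows '[[[0, 0, 0, 0], [0, 0, 0, 0]]]'

```text
clock: 12.57
position: [0.4376, 0.3441, 0.1355]
tool_rot: [-3.141, -0.0, 0.15]
force: [0.3, -0.1, -1.8]
grip_width: 0.0451
finger_force: 28.4
```

```bash
python3 - <<'E'
from h import *
f=bot.grab_frame("wrist");save(f,"w5")
for d in bot.spot_point(f,"tray_red_floor"):print(np.round(d["position"]),round(d["conf"],2),np.round(plane(f,d["position"],.004),4))
for d in bot.regions_of(f,"tray_red_floor"):
    c=np.argwhere(d["region"])[:,::-1][::5]
    r=cv2.minAreaRect(np.array([plane(f,q,.018)[:2] for q in c],np.float32)*1000);print(np.round(r[0]),np.round(r[1]),round(r[2],1))
togo([.438,.342,.0125],np.radians(8.5)); print(bot.observe()["force"])
E
```

```text
[330. 188.] 0.74 [0.4379 0.3385 0.004 ]
[231. 409.] [ 72. 160.] 32.4
[440. 336.] [149. 150.] 7.4
clock 12.72 pos [0.4386 0.342  0.1354] rot [ 3.141 -0.     0.147] shift [-0.0007 -0.0002  0.1229] twist -0.1
[-0.10210972 -0.518915   -1.14735121]
```

View pics/w5.png

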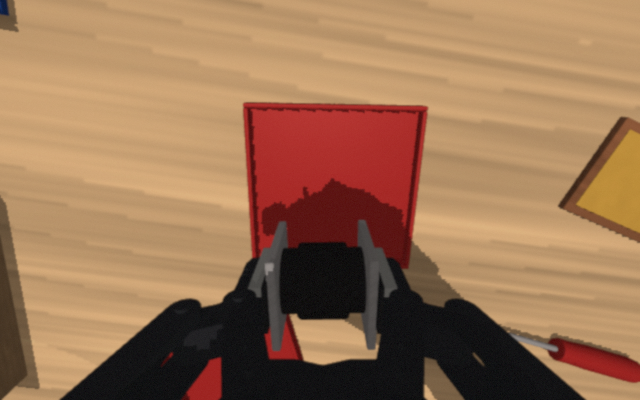

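The mount is square in the grip at (322,280), over the chosen red tray (335,185). Tray centre is (0.439,0.337), so I lower 4 mm to the right.

Emit:
carry_out --rows '[[[0, 0.003, 0.03, 0], [0, 0.004, 0.06, 0], [0, 0.004, 0.085, 0], [0, 0.004, 0.1, 0], [0, 0.004, 0.11, 0], [0, 0.004, 0.116, 0], [0, 0.004, 0.12, 0], [0, 0.004, 0.121, 0], [0, 0.004, 0.122, 0], [0, 0.004, 0.122, 0]]]'

```text
clock: 13.55
position: [0.4392, 0.3394, 0.0139]
tool_rot: [-3.141, -0.001, 0.148]
force: [0.4, -0.2, -1.5]
grip_width: 0.0449
finger_force: 28.4
```

Emit:
carry_out --rows '[[[0, 0, 0.0005, 0], [0, 0, 0.001, 0], [0, 0, 0.001, 0]]]'

```text
clock: 13.8
position: [0.439, 0.3393, 0.0125]
tool_rot: [-3.141, -0.0, 0.148]
force: [-0.6, 0.4, -2.8]
grip_width: 0.0446
finger_force: 28.4
```

Emit:
carry_out --rows '[[[0, 0, 0.0005, 0], [0, 0, 0.001, 0], [0, 0, 0.001, 0], [0, 0, 0.001, 0]]]'

```text
clock: 14.13
position: [0.439, 0.3393, 0.0123]
tool_rot: [-3.142, -0.001, 0.148]
force: [-4.0, -4.1, 19.4]
grip_width: 0.0451
finger_force: 30.1
```

Contact with the tray floor. Releasing and lifting.

Emit:
carry_out --rows '[[[0, 0, -0.0005, 0], [0, 0, -0.0005, 0], [0, 0, 0, 0], [0, 0, 0, 0], [0, 0, 0, 0], [0, 0, 0, 0], [0, 0, 0, 0], [0, 0, 0, 0], [0, 0, 0, 0], [0, 0, 0, 0]]]' --grip 0.08

```text
clock: 14.97
position: [0.4389, 0.3392, 0.0113]
tool_rot: [-3.142, -0.0, 0.148]
force: [-0.3, -0.5, 0.3]
grip_width: 0.0802
finger_force: 0.0
```

Emit:
carry_out --rows '[[[0, 0, -0.01, 0], [0, 0, -0.03, 0], [0, 0, -0.06, 0], [0, 0, -0.09, 0], [0, 0, -0.12, 0], [0, 0, -0.15, 0], [0, 0, -0.18, 0], [0, 0, -0.2, 0], [0, 0, -0.2, 0]]]'

```text
clock: 15.72
position: [0.44, 0.3403, 0.2162]
tool_rot: [-3.138, -0.005, 0.148]
force: [0.4, -0.6, -0.2]
grip_width: 0.0798
finger_force: 0.0
```

```bash
python3 - <<'E'
from h import *
f=bot.grab_frame("wrist");g=bot.grab_frame("side")
cv2.imwrite("pics/p6.png",np.vstack([cv2.resize(f["pixels"],(448,280)),cv2.resize(g["pixels"][110:350,220:460],(448,320))])[:,:,::-1])
E
```

```text
(no output)
```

View pics/p6.png

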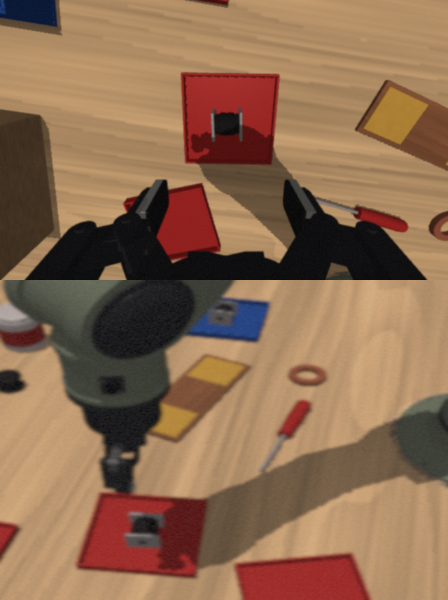

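Both mounts stand upright: the hard one in the middle red tray (crop (227,124)) and the springy one in the blue tray (crop (222,312)). The gripper is clear of both.

```bash
python3 -c "
from workcell import bot
print(bot.job_done())"
```

```text
the job is handed in; nothing more can be done
None
```

The right mount squeezed to 31 mm (springy) and stands upright in the blue tray; the left stopped at 45 mm (hard) and stands upright in the rightmost red tray; I handed the job in after about 16 s.

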